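Seal the shell tub

TASK

Close the tub of shells airtight: take the glue jar off its lid and stand it upright on the empty cork coaster in the wooden tray, and press the lid down all the way round its rim, corners and sides, until no part of the seal stands proud. Leave the tub where it stands, and do not shift or knock over the bottle, the spray can or the two jars in the tray.

Things in the scene. Friction and masses are not known exactly. Their poses are not given: they have to be found in the camera images.
- tub: Airtight tub of shells: frosted plastic body, base 128 x 188 mm, loose on the bench, 1.5 to 2.3 kg. Origin: centre of its underside, z up, long axis y. Its white lid, 140 (x) by 200 mm (y), is laid on and cannot come off. The lid's stiff middle panel is sunk to 94 mm above the bench; pressing it does nothing. Round it runs a springy rim 16 mm wide, slotted into eight sections, four sides and four corners, each started anywhere from proud to seated.
- near (a joint): Rim section of the lid, long side towards the robot, 109 mm long: how far it is down, 0 = fully proud (flat top 106 mm above the bench, dark gasket showing below), 0.006 m = fully seated (top at 100 mm). It moves straight down on its own, wherever on it one presses: the gasket grips it, so it takes 9 to 11 N and stays wherever it is left.
- near_top (a point): Point on the top face of rim section near, in the middle of its width; in the tub's frame at x, y = (-62, 0) mm. It goes down with the section.
- far (a joint): Rim section of the lid, long side away from the robot, 109 mm long: how far it is down, 0 = fully proud (flat top 106 mm above the bench, dark gasket showing below), 0.006 m = fully seated (top at 100 mm). It moves straight down on its own, wherever on it one presses: the gasket grips it, so it takes 9 to 11 N and stays wherever it is left.
- far_top (a point): Point on the top face of rim section far, in the middle of its width; in the tub's frame at x, y = (62, 0) mm. It goes down with the section.
- right (a joint): Rim section of the lid, short end on the tub's -y side, 59 mm long: how far it is down, 0 = fully proud (flat top 106 mm above the bench, dark gasket showing below), 0.006 m = fully seated (top at 100 mm). It moves straight down on its own, wherever on it one presses: the gasket grips it, so it takes 9 to 11 N and stays wherever it is left.
- right_top (a point): Point on the top face of rim section right, in the middle of its width; in the tub's frame at x, y = (0, -92) mm. It goes down with the section.
- left (a joint): Rim section of the lid, short end on the tub's +y side, 59 mm long: how far it is down, 0 = fully proud (flat top 106 mm above the bench, dark gasket showing below), 0.006 m = fully seated (top at 100 mm). It moves straight down on its own, wherever on it one presses: the gasket grips it, so it takes 9 to 11 N and stays wherever it is left.
- left_top (a point): Point on the top face of rim section left, in the middle of its width; in the tub's frame at x, y = (0, 92) mm. It goes down with the section.
- near_right (a joint): Rim section of the lid, corner -x, -y, arms 40 mm along x and 45 mm along y: how far it is down, 0 = fully proud (flat top 106 mm above the bench, dark gasket showing below), 0.006 m = fully seated (top at 100 mm). It moves straight down on its own, wherever on it one presses: the gasket grips it, so it takes 9 to 11 N and stays wherever it is left.
- near_right_top (a point): Point on the top face of rim section near_right, in the middle of its width; in the tub's frame at x, y = (-58, -88) mm. It goes down with the section.
- near_left (a joint): Rim section of the lid, corner -x, +y, arms 40 mm along x and 45 mm along y: how far it is down, 0 = fully proud (flat top 106 mm above the bench, dark gasket showing below), 0.006 m = fully seated (top at 100 mm). It moves straight down on its own, wherever on it one presses: the gasket grips it, so it takes 9 to 11 N and stays wherever it is left.
- near_left_top (a point): Point on the top face of rim section near_left, in the middle of its width; in the tub's frame at x, y = (-58, 88) mm. It goes down with the section.
- far_right (a joint): Rim section of the lid, corner +x, -y, arms 40 mm along x and 45 mm along y: how far it is down, 0 = fully proud (flat top 106 mm above the bench, dark gasket showing below), 0.006 m = fully seated (top at 100 mm). It moves straight down on its own, wherever on it one presses: the gasket grips it, so it takes 9 to 11 N and stays wherever it is left.
- far_right_top (a point): Point on the top face of rim section far_right, in the middle of its width; in the tub's frame at x, y = (58, -88) mm. It goes down with the section.
- far_left (a joint): Rim section of the lid, corner +x, +y, arms 40 mm along x and 45 mm along y: how far it is down, 0 = fully proud (flat top 106 mm above the bench, dark gasket showing below), 0.006 m = fully seated (top at 100 mm). It moves straight down on its own, wherever on it one presses: the gasket grips it, so it takes 9 to 11 N and stays wherever it is left.
- far_left_top (a point): Point on the top face of rim section far_left, in the middle of its width; in the tub's frame at x, y = (58, 88) mm. It goes down with the section.
- glue_jar: White jar with a steel screw lid, 56 mm diameter, 80 mm high, 0.15 to 0.31 kg, left standing on the sunken panel of the tub's lid. Origin: centre of its underside, z up.
- coaster: Round cork coaster, 74 mm diameter, 6 mm thick, fixed on the floor of the wooden tray; one of three places in a row. Origin: centre of its underside (8 mm above the bench), so a jar standing on it has its underside 14 mm above the bench.
- jar_tray: Low wooden tray, fixed to the bench, 270 mm (its x) by 130 mm (its y), walls 8 mm thick and 30 mm high, floor 8 mm thick. Origin: centre of its underside. The three places lie along its x at -83, 0 and 83 mm; jar_a, jar_b and the coaster are in them in any order.
- jar_a: Amber jar, 58 mm diameter, 88 mm high, standing in the tray. Origin: centre of its underside. Leave alone.
- jar_b: Clear glass jar with black lid, 60 mm diameter, 74 mm high, standing in the tray. Origin: centre of its underside. Leave alone.
- bottle: White bottle, 58 mm diameter, 205 mm high, standing on the bench close to one long side of the tub, 15 to 29 mm from the lid's edge. Origin: centre of its underside. Leave alone.
- spray_can: Aluminium spray can, 58 mm diameter, 195 mm high, standing on the bench close to the other long side of the tub, 15 to 29 mm from the lid's edge. Origin: centre of its underside. Leave alone.
Mind the look-alikes: they are no part of the job. Of the things that look like the tub, the middle-sized one is meant.

How it is judged:
By the outcome, as a careful person would: the job done as asked, in the order asked, and still so for the second after the job is handed in, with the robot touching nothing.
It also fails if it takes over 67 s, if anything falls off the work surface, if the arm or the gripper's body presses on something with over 40 N, if the wrist force passes 120 N, or if a joint passes its speed limit or range.

ROBOT

A 7-joint arm with a two-finger parallel gripper is mounted at the origin on the work surface. World frame = base frame: x ahead of the robot, y to its left, z up, the work surface at z = 0. Lengths are in m, angles in rad, forces in N, time in s.
With the tool pointing down it reaches from about 0.4 to 0.875 m from the base axis. Payload 6.5 kg.
Tool frame: the origin (TCP) lies where the fingers leave the gripper's body, on its centre line; the fingertips stand 73 mm ahead of it and the grasp point (between the pads) lies 54 mm ahead of it; z points along the fingers, y is the line along which they close (so a half turn about z gives the same grasp; the last joint's range is limited). The gripper opens to 85 mm and grips with 20 to 120 N. Pads are 22 mm wide; open, the fingers measure 114 mm over their backs; the gripper's body (76 mm by 85 mm) begins 54 mm behind the grasp point. The pads swing forward as they close: fully open they stand 13 mm farther back than shut.
Start: joints at [1.188, 0.536, -0.004, 1.538, 0.003, 1.067, -0.071], TCP at [0.202, -0.618, 0.304] pointing down, gripper open.
Joint ranges: [-2.7, 2.7], [-0.37, 2.16], [-1.27, 1.26], [0.24, 2.4], [-1.31, 4.45], [0.19, 1.91], [-2.76, 2.76]. Speed limits (rad/s): [2.39, 2.39, 3.14, 3.14, 3.14, 3.14, 3.14].

INTERFACE

Orientations are given as a 3x3 rotation matrix whose columns are the frame's x, y, z axes.
In Python, from workcell import manip gives the robot as it stands.
- The arm moves only by the tool step_arm, never from a script. Its argument "motion" is a list of rows, each a list of 3 entries, a list of its own where there are three numbers: the opening, from -1 (shut) to 1 (fully open), then the shift along the tool's x, y, z in units of 0.1 m (1.0 is 0.1 m), then the turn, a rotation vector about the tool's x, y, z in units of 90 degrees (1.0 is 90 degrees). A call has 1 to 10 rows; each row is the pose to reach, as a shift and turn from the pose commanded when the call began, along the tool's axes at that moment; what a row does not reach only later rows make up. A row lasts 1/10 s, in which the tool goes at most 50 mm and 8.59 degrees, less where a joint would pass 70% of its speed; a pose out of reach is approached as far as the arm can. A call with a number of a shift or a turn outside -1 to 1 is refused whole. A call with a gripper value outside its range is refused whole. The fingers move at their own pace and stop on an object; "squeeze" is the grip in N (left out, the last holds). Time passes only in rows, so rows that repeat a pose let the fingers close. It gives the time, the measured TCP pose, the force, the opening and the grip force at its end, in the units of the state.
- manip.get_obs(): the state, without advancing time (a new reading comes with each control period).
- manip.get_image(name): name is "side" or "top" or "wrist"; returns a dict with "frame" (420x560x3 uint8, blue, green, red), "fx", "fy", "cx", "cy" (pixels), "k1" (the pictures are not rectified: a ray, as slopes to the right and down, at radius r is drawn at 1 + k1 r^2 times it, then the intrinsics apply), "R" (3x3) and "t" (3): a world point X has camera coordinates R X + t; the wrist camera has in their place "hand_eye" (4x4, takes a point from camera to tool coordinates, whose origin is the TCP and whose axes are the flange's). Camera axes: x right, y down, z forward; pixel columns grow to the right and rows downward; lengths in m; the calibration is good to about 2 mm. A picture is of the moment at which its call begins: read the wrist's pose just before it. There is no depth.
- manip.job_done(): hands the job in; it is judged then, once.
The state is a dict: "t": time; "q": joint angles; "qvel": joint speeds; "effort": joint torques, N m; "ee_pos": TCP position; "tool_rot": TCP orientation; "force": force on the tool from outside, world axes, zero at the start; "ft_torque": the same for the moment, N m; "opening": opening from 0.0 (shut) to 1.0 (fully open); "gripper_force": force on a finger pad.
Only numpy, scipy, OpenCV 4.12 (cv2) and the standard library are available. Lean on these libraries where they do the work, as an engineer would, in place of code of your own. Each camera call takes 0.05 s, during which the arm holds its last target. There are 200 camera calls.

## Working session

There is one attempt and no reset: what is moved stays moved. The work goes in short steps, Python scripts to look and compute and a tool call to move; the robot and the scene stay as the last step left them, time stands still between calls to the robot, and variables do not carry over. Pictures are saved under pics/ and viewed, at most 10 in all, crops included, and the job is handed in when it is done.

Besides the shell and the picture viewer there is one more tool, called by a JSON object that holds its "op" and its "data", one argument or row to a line. step_arm: Moves the arm, as the interface text tells. Its arguments: {"type":"object","properties":{"motion":{"type":"array"},"squeeze":{"type":"number"}},"required":["motion"]}

```bash
mkdir -p pics; cat > h.py <<'E'
import numpy as np, cv2
from workcell import manip
def grab(n):
    o=manip.get_obs(); im=manip.get_image(n)
    if n=="wrist":
        H=np.array(im["hand_eye"]); Rt=np.array(o["tool_rot"]); C=Rt@H[:3,3]+np.array(o["ee_pos"]); A=Rt@H[:3,:3]
    else:
        R=np.array(im["R"]); A=R.T; C=-R.T@np.array(im["t"])
    im["A"]=A; im["C"]=C; return im
def ray(im,u,v):
    x=(u-im["cx"])/im["fx"]; y=(v-im["cy"])/im["fy"]; k=im["k1"]; a,b=x,y
    for _ in range(20):
        r2=a*a+b*b; a,b=x/(1+k*r2),y/(1+k*r2)
    return im["A"]@np.array([a,b,1.])
def onz(im,u,v,z):
    d=ray(im,u,v); return im["C"]+d*(z-im["C"][2])/d[2]
def proj(im,X):
    c=im["A"].T@(np.array(X)-im["C"]); a,b=c[:2]/c[2]; r2=a*a+b*b; s=1+im["k1"]*r2
    return np.array([im["fx"]*a*s+im["cx"], im["fy"]*b*s+im["cy"]])
E
python3 - <<'E'
from h import *
import pickle
o=manip.get_obs(); print(o["ee_pos"],o["tool_rot"],o["t"])
for n in("top","side"):
    im=grab(n); pickle.dump(im,open(n+".pkl","wb")); cv2.imwrite(f"pics/{n}0.png",cv2.resize(im["frame"],(800,600),interpolation=cv2.INTER_CUBIC)); print(n,im["C"],im["fx"],im["k1"])
E
```

```text
[ 0.2023205  -0.61718122  0.30300989] [[ 9.50219930e-01  3.11579320e-01 -6.42052257e-04]
 [ 3.11579960e-01 -9.50218612e-01  1.58707194e-03]
 [-1.15591210e-04 -1.70811800e-03 -9.99998534e-01]] 0.0
top [ 0.275336   -0.07500157  1.13473556] 387.164043314806 0.023816679657568618
side [ 0.33788078 -0.71594098  0.80552268] 463.73834694354434 -0.04674075913662778
```

View pics/top0.png

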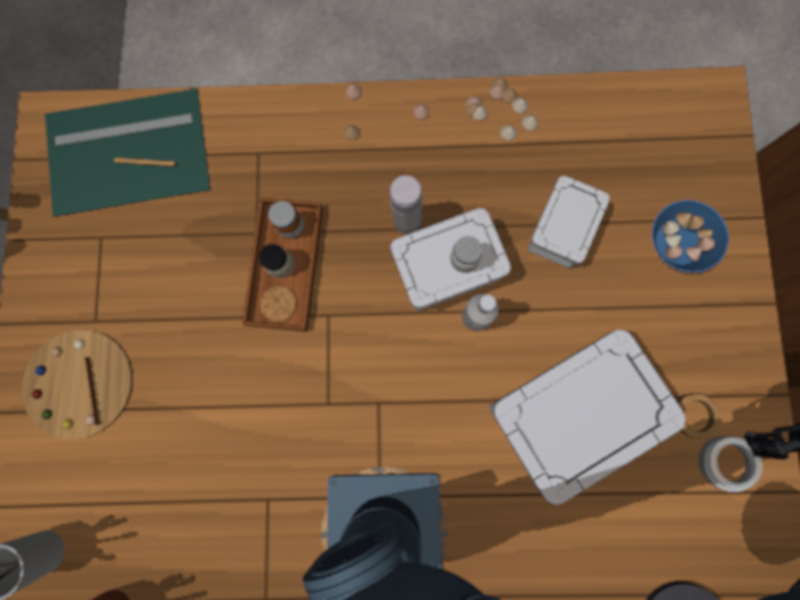

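View pics/side0.png

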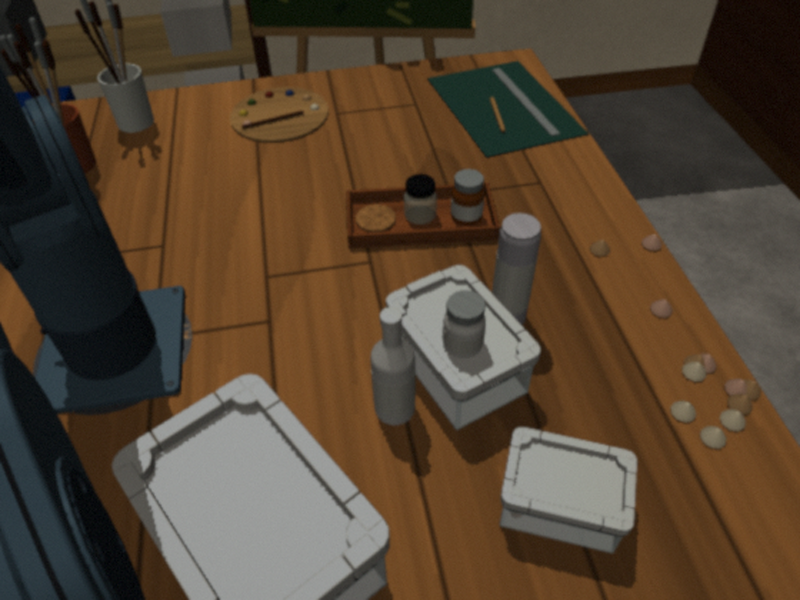

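The top view shows the middle tub at about (450,258) with the glue jar's lid at (467,252) and the coaster at (278,303). The spray can is at (405,190) and the bottle cap at (487,303). The side view agrees: the tub is at (462,330), the jar at (465,320) and the coaster at (376,217).

```bash
python3 - <<'E'
from h import *
import pickle
T=pickle.load(open("top.pkl","rb")); S=pickle.load(open("side.pkl","rb"))
f=T["frame"]; hsv=cv2.cvtColor(f,cv2.COLOR_BGR2HSV)
m=((hsv[...,1]<60)&(hsv[...,2]>120)).astype(np.uint8)*255
box=np.zeros_like(m); box[140:222,265:365]=255; m&=box
m=cv2.morphologyEx(m,cv2.MORPH_CLOSE,np.ones((9,9))); m=cv2.morphologyEx(m,cv2.MORPH_OPEN,np.ones((21,21)))
c=max(cv2.findContours(m,0,2)[0],key=cv2.contourArea); c=cv2.convexHull(c)
P=np.array([onz(T,*p[0],.103)[:2] for p in c],np.float32)
r=cv2.minAreaRect(P*1000); print("tub",r); 
v=f.copy(); cv2.polylines(v,[c],True,(0,0,255),1)
def tri(a,b):
    d1=ray(T,*a);d2=ray(S,*b);k=np.linalg.lstsq(np.c_[d1,-d2],S["C"]-T["C"],rcond=None)[0]
    p=T["C"]+d1*k[0];q=S["C"]+d2*k[1]; return (p+q)/2,np.linalg.norm(p-q)
s=.7
print("coaster",onz(T,278*s,303*s,.014),onz(S,376*s,217*s,.014))
print("glue",onz(T,467*s,248*s,.174),onz(S,465*s,305*s,.174),tri((467*s,248*s),(465*s,305*s)))
print("can",onz(T,405*s,190*s,.195),onz(S,520*s,229*s,.195))
print("bottle",onz(T,487*s,303*s,.205),onz(S,393*s,313*s,.205))
print("jara",onz(T,283*s,214*s,.102),"jarb",onz(T,273*s,257*s,.088))
# orange-ish coaster mask
cv2.imwrite("pics/c.png",cv2.resize(v[130:240,150:390],(800,366),interpolation=cv2.INTER_CUBIC))
E
```

```text
tub ((519.2943725585938, -140.4263916015625), (161.4152069091797, 202.84730529785156), 5.202813625335693)
coaster [0.45295827 0.21005682 0.014     ] [0.45336333 0.20658796 0.014     ]
glue [ 0.51728515 -0.16772711  0.174     ] [ 0.5135585  -0.17347319  0.174     ] (array([ 0.51695662, -0.16819674,  0.16822972]), np.float64(0.0034567706531607617))
can [ 0.62129232 -0.06031491  0.195     ] [ 0.61734391 -0.07044353  0.195     ]
bottle [ 0.41280569 -0.1943843   0.205     ] [ 0.41684074 -0.19509081  0.205     ]
jara [0.61442981 0.18023213 0.102     ] jarb [0.53238742 0.20228947 0.088     ]
```

View pics/c.png

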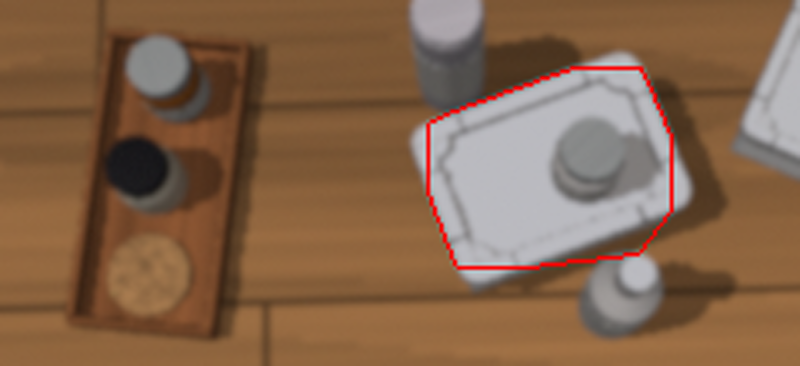

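The crop shows the lid corners near (410,125), (638,47), (696,203) and (468,290). The contour clipped them, so I'll use these lines instead.

```bash
python3 - <<'E'
from h import *
import pickle
T=pickle.load(open("top.pkl","rb"))
c=[(410,125),(638,47),(696,203),(468,290)]
P=[onz(T,150+u*.3,130+v*.3,.102)[:2] for u,v in c]; print(np.round(P,3))
P=np.array(P); print(np.linalg.norm(P-np.roll(P,-1,0),axis=1),P.mean(0))
yax=(P[0]-P[1]+P[3]-P[2]); yaw=np.arctan2(-yax[0],yax[1]); print("yaw",np.degrees(yaw))
R=np.array([[np.cos(yaw),-np.sin(yaw)],[np.sin(yaw),np.cos(yaw)]])
for n,p in dict(can=(.62,-.063),bot=(.414,-.195),jar=(.516,-.169)).items(): print(n,R.T@(np.array(p)-P.mean(0)))
o=manip.get_obs(); 
print("to above jar, tool axes", np.array(o["tool_rot"]).T@(np.array([.516,-.169,.30])-o["ee_pos"])*10)
E
```

```text
[[ 0.557 -0.028]
 [ 0.618 -0.218]
 [ 0.485 -0.259]
 [ 0.418 -0.072]]
[0.19996264 0.13928099 0.19821854 0.14562893] [ 0.51956362 -0.1439956 ]
yaw 18.58481354266648
can [0.12101287 0.04476203]
bot [-0.1163143  -0.01470069]
jar [-0.01134689 -0.02256474]
to above jar, tool axes [ 4.37713316 -3.28194784  0.03552062]
```

{"op": "step_arm", "data": {
  "motion": [
    [1, [0.44, -0.33, -0.1], [0, 0, 0]],
    [1, [0.88, -0.66, -0.2], [0, 0, 0]],
    [1, [0.88, -0.66, -0.2], [0, 0, 0]]
  ]
}}

```text
t: 0.4
ee_pos: [0.2703, -0.523, 0.3244]
tool_rot: [[0.948, 0.318, 0.003], [0.318, -0.948, 0.002], [0.003, -0.001, -1.0]]
force: [0.5, -0.3, 0.4]
opening: 0.999
gripper_force: 0.0
```

{"op": "step_arm", "data": {
  "motion": [
    [1, [0.44, -0.33, -0.1], [0, 0, 0]],
    [1, [0.88, -0.66, -0.2], [0, 0, 0]],
    [1, [0.88, -0.66, -0.2], [0, 0, 0]]
  ]
}}

```text
t: 0.7
ee_pos: [0.3328, -0.4327, 0.3447]
tool_rot: [[0.948, 0.319, 0.002], [0.319, -0.948, 0.002], [0.003, -0.001, -1.0]]
force: [-0.2, 0.1, 1.0]
opening: 0.999
gripper_force: 0.0
```

{"op": "step_arm", "data": {
  "motion": [
    [1, [0.44, -0.33, -0.1], [0, 0, 0]],
    [1, [0.88, -0.66, -0.2], [0, 0, 0]],
    [1, [0.88, -0.66, -0.2], [0, 0, 0]]
  ]
}}

```text
t: 1.0
ee_pos: [0.3953, -0.3427, 0.3647]
tool_rot: [[0.948, 0.319, 0.003], [0.319, -0.948, 0.001], [0.003, -0.001, -1.0]]
force: [1.2, 0.7, 0.2]
opening: 1.003
gripper_force: 0.0
```

{"op": "step_arm", "data": {
  "motion": [
    [1, [0.44, -0.33, -0.1], [0, 0, 0]],
    [1, [0.88, -0.66, -0.2], [0, 0, 0]],
    [1, [0.88, -0.66, -0.2], [0, 0, 0]]
  ]
}}

```text
t: 1.3
ee_pos: [0.4579, -0.2525, 0.3847]
tool_rot: [[0.948, 0.319, 0.003], [0.319, -0.948, 0.002], [0.003, -0.001, -1.0]]
force: [-0.7, -0.6, -0.2]
opening: 1.001
gripper_force: 0.0
```

{"op": "step_arm", "data": {
  "motion": [
    [1, [0.44, -0.33, 0], [0, 0, 0]],
    [1, [0.6, -0.66, 0], [0, 0, 0]],
    [1, [0.6, -0.66, 0], [0, 0, 0]],
    [1, [0.6, -0.66, 0], [0, 0, 0]],
    [1, [0.6, -0.66, 0], [0, 0, 0]]
  ]
}}

```text
t: 1.8
ee_pos: [0.4905, -0.1777, 0.3836]
tool_rot: [[0.951, 0.309, -0.001], [0.309, -0.951, -0.001], [-0.001, 0.001, -1.0]]
force: [0.4, -0.1, -0.2]
opening: 1.003
gripper_force: 0.0
```

```bash
python3 - <<'E'
from h import *
import pickle
im=grab("wrist"); pickle.dump(im,open("w1.pkl","wb")); print(manip.get_obs()["ee_pos"],im["C"],im["A"])
cv2.imwrite("pics/w1.png",cv2.resize(im["frame"],(800,600)))
E
```

```text
[ 0.49048678 -0.17777691  0.38363553] [ 0.56777151 -0.15317468  0.45359212] [[ 3.08595156e-01 -9.02539350e-01 -3.00319414e-01]
 [-9.51193136e-01 -2.92543088e-01 -9.82352265e-02]
 [ 8.04788729e-04  3.15976681e-01 -9.48766615e-01]]
```

View pics/w1.png

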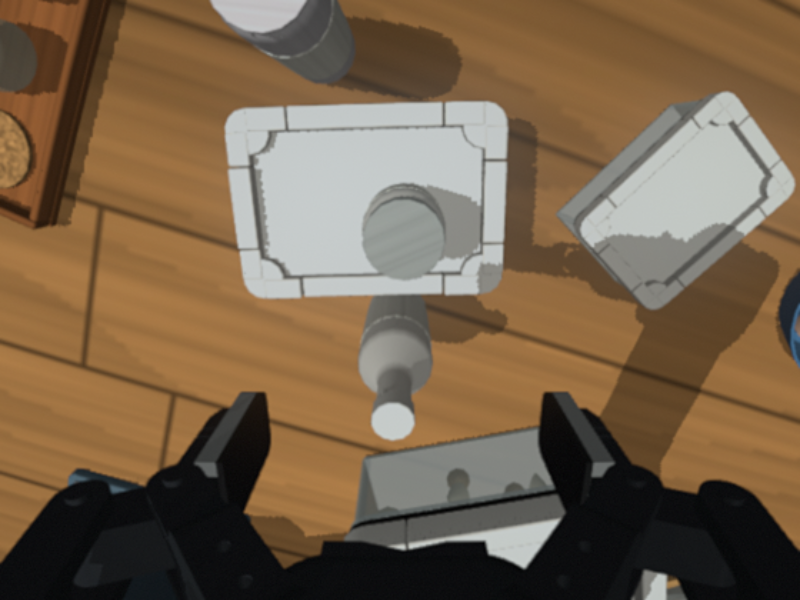

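The wrist view shows the lid's outline: far edge (232,108)–(500,101), near edge (265,298)–(490,293), left edge (226,125)–(247,290) and right edge (508,115)–(503,280). The jar's top is centred at (404,236) and the bottle's cap at (393,420).

```bash
cat > tub.py <<'E'
from h import *
def lidpose(im,L,z=.103,s=.7):
    W=[[onz(im,u*s,v*s,z)[:2] for u,v in l] for l in L] # far,near,left,right
    far,near,left,right=[np.array(w) for w in W]
    def X(a,b):
        M=np.c_[a[1]-a[0],-(b[1]-b[0])]; k=np.linalg.solve(M,b[0]-a[0]); return a[0]+k[0]*(a[1]-a[0])
    C=np.array([X(far,left),X(far,right),X(near,right),X(near,left)])
    print("sides",np.linalg.norm(C-np.roll(C,-1,0),axis=1))
    y=C[0]-C[1]+C[3]-C[2]; yaw=np.arctan2(-y[0],y[1]); return C.mean(0),yaw
E
python3 - <<'E'
from tub import *
import pickle
im=pickle.load(open("w1.pkl","rb")); s=.7
c,yaw=lidpose(im,[[(232,108),(500,101)],[(265,298),(490,293)],[(226,125),(247,290)],[(508,115),(503,280)]])
print(c,np.degrees(yaw)); R=np.array([[np.cos(yaw),-np.sin(yaw)],[np.sin(yaw),np.cos(yaw)]])
j=onz(im,404*s,236*s,.174); print("jar",j)
b=onz(im,393*s,420*s,.205)
for n,p in dict(jar=j,bot=b,can_base_edge=onz(im,330*s,82*s,0),botshoulder=onz(im,397*s,360*s,.15)).items(): print(n,p,R.T@(p[:2]-c))
o=manip.get_obs(); p=np.array([j[0],j[1],.132+.054])
print(np.array(o["tool_rot"]).T@(p-o["ee_pos"])*10)
E
```

```text
sides [0.19737814 0.13885906 0.19840402 0.13919219]
[ 0.51997992 -0.14318747] 19.24159390385811
jar [ 0.51835921 -0.16953652  0.174     ]
jar [ 0.51835921 -0.16953652  0.174     ] [-0.01021355 -0.02434302]
bot [ 0.41522558 -0.19597766  0.205     ] [-0.11629961 -0.01531917]
can_base_edge [ 0.59842082 -0.07506085  0.        ] [0.09651026 0.03847052]
botshoulder [ 0.42890221 -0.1934144   0.15      ] [-0.10254226 -0.01740627]
[0.29233737 0.00678488 1.97609486]
```

{"op": "step_arm", "data": {
  "motion": [
    [1, [0.15, 0, 0.3], [0, 0, 0]],
    [1, [0.29, 0.01, 0.6], [0, 0, 0]],
    [1, [0.29, 0.01, 0.98], [0, 0, 0]],
    [1, [0.29, 0.01, 0.98], [0, 0, 0]]
  ]
}}

```text
t: 2.25
ee_pos: [0.5159, -0.1684, 0.2813]
tool_rot: [[0.951, 0.31, -0.009], [0.31, -0.951, 0.002], [-0.008, -0.005, -1.0]]
force: [-0.4, -0.1, -0.1]
opening: 0.997
gripper_force: 0.0
```

{"op": "step_arm", "data": {
  "motion": [
    [1, [0, 0, 0.3], [0, 0, 0]],
    [1, [0, 0, 0.6], [0, 0, 0]],
    [1, [0, 0, 0.98], [0, 0, 0]],
    [1, [0, 0, 0.98], [0, 0, 0]],
    [1, [0, 0, 0.98], [0, 0, 0]]
  ]
}}

```text
t: 2.75
ee_pos: [0.5194, -0.1686, 0.1894]
tool_rot: [[0.951, 0.31, 0.0], [0.31, -0.951, -0.001], [0.0, 0.001, -1.0]]
force: [-0.1, -0.1, 1.4]
opening: 1.0
gripper_force: 0.0
```

{"op": "step_arm", "data": {
  "motion": [
    [0, [0, 0, 0], [0, 0, 0]],
    [-1, [0, 0, 0], [0, 0, 0]],
    [-1, [0, 0, 0], [0, 0, 0]],
    [-1, [0, 0, 0], [0, 0, 0]],
    [-1, [0, 0, 0], [0, 0, 0]],
    [-1, [0, 0, 0], [0, 0, 0]],
    [-1, [0, 0, 0], [0, 0, 0]],
    [-1, [0, 0, 0], [0, 0, 0]],
    [-1, [0, 0, 0], [0, 0, 0]]
  ],
  "squeeze": 35
}}

```text
t: 3.65
ee_pos: [0.5201, -0.168, 0.1902]
tool_rot: [[0.95, 0.311, 0.003], [0.311, -0.95, -0.001], [0.002, 0.002, -1.0]]
force: [-0.7, 0.7, 9.1]
opening: 0.643
gripper_force: 35.6
```

{"op": "step_arm", "data": {
  "motion": [
    [-1, [0, 0, -0.2], [0, 0, 0]],
    [-1, [0, 0, -0.5], [0, 0, 0]],
    [-1, [0, 0, -0.9], [0, 0, 0]],
    [-1, [0, 0, -0.9], [0, 0, 0]]
  ]
}}

```text
t: 4.05
ee_pos: [0.5219, -0.1683, 0.2838]
tool_rot: [[0.95, 0.311, 0.01], [0.311, -0.95, -0.003], [0.009, 0.006, -1.0]]
force: [1.2, 1.6, -2.2]
opening: 0.641
gripper_force: 38.4
```

{"op": "step_arm", "data": {
  "motion": [
    [-1, [0.03, -0.3, 0], [0, 0, 0]],
    [-1, [0.08, -0.6, 0], [0, 0, 0]],
    [-1, [0.13, -0.95, 0], [0, 0, 0]]
  ]
}}

```text
t: 4.35
ee_pos: [0.5012, -0.0731, 0.2777]
tool_rot: [[0.951, 0.31, -0.0], [0.31, -0.951, -0.0], [-0.0, 0.0, -1.0]]
force: [0.9, 0.6, -3.2]
opening: 0.647
gripper_force: 38.3
```

{"op": "step_arm", "data": {
  "motion": [
    [-1, [0.04, -0.35, 0], [0, 0, 0]],
    [-1, [0.08, -0.65, 0], [0, 0, 0]],
    [-1, [0.13, -0.95, 0], [0, 0, 0]]
  ]
}}

```text
t: 4.65
ee_pos: [0.4836, 0.0221, 0.2777]
tool_rot: [[0.95, 0.312, -0.001], [0.312, -0.95, -0.0], [-0.001, 0.0, -1.0]]
force: [0.4, -0.8, -3.1]
opening: 0.646
gripper_force: 38.4
```

{"op": "step_arm", "data": {
  "motion": [
    [-1, [0.04, -0.35, 0], [0, 0, 0]],
    [-1, [0.08, -0.65, 0], [0, 0, 0]],
    [-1, [0.13, -0.95, 0], [0, 0, 0]]
  ]
}}

```text
t: 4.95
ee_pos: [0.4664, 0.1164, 0.2777]
tool_rot: [[0.95, 0.312, -0.0], [0.312, -0.95, -0.0], [-0.001, 0.0, -1.0]]
force: [0.4, 1.0, -2.6]
opening: 0.637
gripper_force: 38.4
```

{"op": "step_arm", "data": {
  "motion": [
    [-1, [0.04, -0.3, 0], [0, 0, 0.08]],
    [-1, [0.08, -0.6, 0], [0, 0, 0.16]],
    [-1, [0.13, -0.95, 0], [0, 0, 0.24]],
    [-1, [0.13, -0.95, 0], [0, 0, 0.31]],
    [-1, [0.13, -0.95, 0], [0, 0, 0.31]],
    [-1, [0.13, -0.95, 0], [0, 0, 0.31]]
  ]
}}

```text
t: 5.55
ee_pos: [0.45, 0.2088, 0.2776]
tool_rot: [[0.986, -0.167, -0.0], [-0.167, -0.986, -0.001], [-0.0, 0.001, -1.0]]
force: [-0.8, -0.1, -3.2]
opening: 0.644
gripper_force: 38.4
```

```bash
python3 - <<'E'
from h import *
import pickle
o=manip.get_obs(); im=grab("wrist"); pickle.dump(im,open("w2.pkl","wb")); T=grab("top")
print(np.round(o["ee_pos"],4),np.round(o["tool_rot"],3),o["force"],o["opening"])
f=im["frame"]; cv2.imwrite("pics/w2.png",f)
E
```

```text
[0.45   0.2088 0.2776] [[ 0.986 -0.167 -0.   ]
 [-0.167 -0.986 -0.001]
 [-0.     0.001 -1.   ]] [-0.81278222 -0.14925054 -3.16548388] 0.6439487633331417
```

View pics/w2.png

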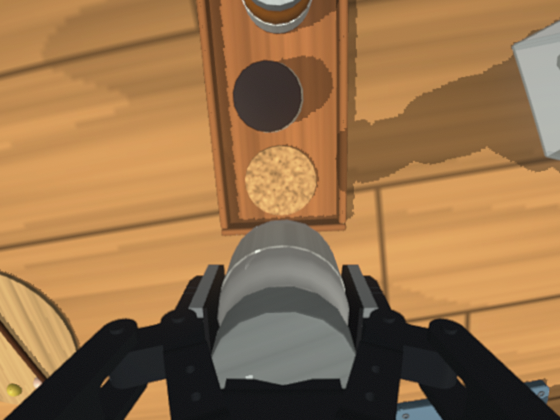

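The coaster shows in full, centred at (281.5,180), with jar_b's black lid at (267,96). The jar hangs straight between the pads.

```bash
python3 - <<'E'
from h import *
import pickle
im=pickle.load(open("w2.pkl","rb")); o=manip.get_obs(); R=np.array(o["tool_rot"])
f=cv2.cvtColor(im["frame"],cv2.COLOR_BGR2HSV)
c=onz(im,281.5,180,.014); b=onz(im,267,96,.088); print(c,b,np.linalg.norm(c-b), onz(im,245,180,.014)-onz(im,318,180,.014))
# jar bottom visible? predicted jar bottom centre projection, given TCP below by .190-.094
g=np.array(o["ee_pos"])+R@np.array([0,0,.096]); print("jar bottom",g,proj(im,g), proj(im,g+[.028,-.005,0]))
print("shift", R.T@(np.array([c[0],c[1],.014+.096])-o["ee_pos"])*10)
E
```

```text
[0.45411059 0.20851243 0.014     ] [0.53580124 0.20527429 0.088     ] 0.1102716955861652 [0.01261558 0.07400589 0.        ]
jar bottom [0.45018065 0.20844435 0.18171246] [282.08467985 255.59671297] [282.49339644 206.46972811]
shift [ 0.03874703 -0.00784892  1.67711199]
```

```bash
python3 - <<'E'
from h import *
import pickle
im=pickle.load(open("w2.pkl","rb")); o=manip.get_obs(); R=np.array(o["tool_rot"])
for z in(.096,.09,.08,.036,.016):
    for d in(.028,.022,.0): print(z,d,proj(im,np.array(o["ee_pos"])+R@np.array([d,0,z])).round(),end=" ")
S=grab("side"); g=np.array(o["ee_pos"])
a=proj(S,g+[0,0,-.056]); print(im["C"],a)
f=S["frame"].copy()
def circ(z,col):
    pts=np.array([proj(S,g+np.array([.028*np.cos(t),.028*np.sin(t),-z])) for t in np.linspace(0,6.28,40)]).astype(int); cv2.polylines(f,[pts],True,col,1)
circ(.096,(0,0,255)); circ(.016,(0,255,0))
u,v=a.astype(int); A=cv2.resize(f[v-50:v+50,u-60:u+60],(480,400),interpolation=cv2.INTER_CUBIC)
B=cv2.resize(im["frame"][200:400,190:370],(320,400),interpolation=cv2.INTER_CUBIC)
cv2.imwrite("pics/s2.png",np.hstack([A,B]))
E
```

```text
0.096 0.028 [282. 207.] 0.096 0.022 [282. 218.] 0.096 0.0 [282. 256.] 0.09 0.028 [282. 211.] 0.09 0.022 [282. 222.] 0.09 0.0 [282. 261.] 0.08 0.028 [282. 217.] 0.08 0.022 [282. 229.] 0.08 0.0 [282. 270.] 0.036 0.028 [282. 259.] 0.036 0.022 [282. 274.] 0.036 0.0 [282. 325.] 0.016 0.028 [282. 289.] 0.016 0.022 [282. 306.] 0.016 0.0 [282. 364.] [0.53002335 0.19467909 0.34772801] [257.65990898  82.31886331]
```

View pics/s2.png

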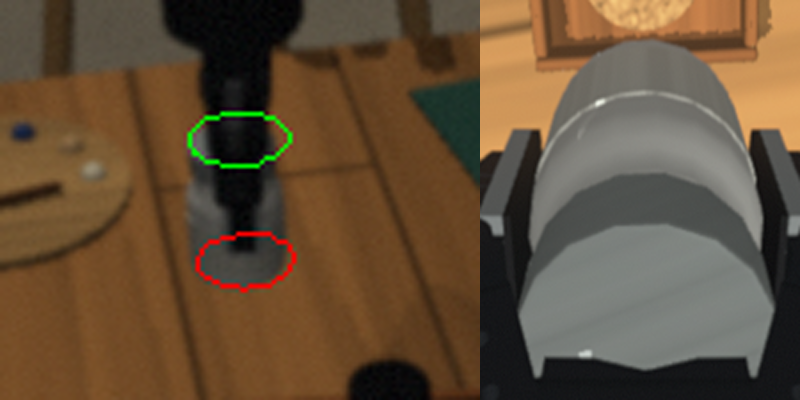

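The jar hangs upright but sits about 5 mm behind the TCP along tool x, so I'll shift the placement by that much.

{"op": "step_arm", "data": {
  "motion": [
    [-1, [0.05, 0, 0.3], [0, 0, 0]],
    [-1, [0.09, 0, 0.6], [0, 0, 0]],
    [-1, [0.09, 0, 0.9], [0, 0, 0]],
    [-1, [0.09, 0, 1.0], [0, 0, 0]],
    [-1, [0.09, 0, 1.0], [0, 0, 0]]
  ]
}}

```text
t: 6.2
ee_pos: [0.4583, 0.2074, 0.1769]
tool_rot: [[0.986, -0.169, -0.003], [-0.169, -0.986, -0.001], [-0.002, 0.002, -1.0]]
force: [1.0, 0.9, -2.8]
opening: 0.641
gripper_force: 38.5
```

{"op": "step_arm", "data": {
  "motion": [
    [-1, [0, 0, 0.3], [0, 0, 0]],
    [-1, [0, 0, 0.55], [0, 0, 0]],
    [-1, [0, 0, 0.62], [0, 0, 0]],
    [-1, [0, 0, 0.64], [0, 0, 0]],
    [-1, [0, 0, 0.65], [0, 0, 0]],
    [-1, [0, 0, 0.65], [0, 0, 0]]
  ]
}}

```text
t: 6.8
ee_pos: [0.4598, 0.2086, 0.1141]
tool_rot: [[0.986, -0.169, 0.002], [-0.169, -0.986, 0.001], [0.002, -0.001, -1.0]]
force: [0.8, 0.4, -2.5]
opening: 0.642
gripper_force: 38.5
```

{"op": "step_arm", "data": {
  "motion": [
    [-1, [0, 0, 0.02], [0, 0, 0]],
    [-1, [0, 0, 0.035], [0, 0, 0]],
    [-1, [0, 0, 0.035], [0, 0, 0]],
    [-1, [0, 0, 0.035], [0, 0, 0]]
  ]
}}

```text
t: 7.2
ee_pos: [0.4594, 0.2084, 0.1103]
tool_rot: [[0.986, -0.169, 0.001], [-0.169, -0.986, 0.0], [0.001, -0.0, -1.0]]
force: [-1.6, -0.5, 6.0]
opening: 0.639
gripper_force: 39.3
```

{"op": "step_arm", "data": {
  "motion": [
    [0.5, [0, 0, 0], [0, 0, 0]],
    [1, [0, 0, 0], [0, 0, 0]],
    [1, [0, 0, 0], [0, 0, 0]],
    [1, [0, 0, 0], [0, 0, 0]],
    [1, [0, 0, 0], [0, 0, 0]],
    [1, [0, 0, -0.3], [0, 0, 0]],
    [1, [0, 0, -0.6], [0, 0, 0]],
    [1, [0, 0, -1], [0, 0, 0]],
    [1, [0, 0, -1], [0, 0, 0]]
  ]
}}

```text
t: 8.1
ee_pos: [0.4614, 0.2095, 0.2138]
tool_rot: [[0.986, -0.169, 0.008], [-0.169, -0.986, 0.004], [0.007, -0.005, -1.0]]
force: [0.1, 0.7, 0.1]
opening: 1.001
gripper_force: 0.0
```

{"op": "step_arm", "data": {
  "motion": [
    [0, [-0.2, 0, -0.3], [0, 0, 0]],
    [-1, [-0.2, 0, -0.7], [0, 0, 0]],
    [-1, [-0.2, 0, -1], [0, 0, 0]],
    [-1, [-0.2, 0, -1], [0, 0, 0]]
  ]
}}

```text
t: 8.5
ee_pos: [0.4409, 0.2126, 0.3128]
tool_rot: [[0.986, -0.169, 0.006], [-0.169, -0.986, 0.003], [0.006, -0.004, -1.0]]
force: [0.8, -0.0, 0.3]
opening: 0.329
gripper_force: 0.0
```

```bash
python3 - <<'E'
from h import *
import pickle
im=grab("wrist"); pickle.dump(im,open("w3.pkl","wb"))
cv2.imwrite("pics/w3.png",im["frame"]); pickle.dump(grab("side"),open("s3.pkl","wb"))
E
```

```text
(no output)
```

View pics/w3.png

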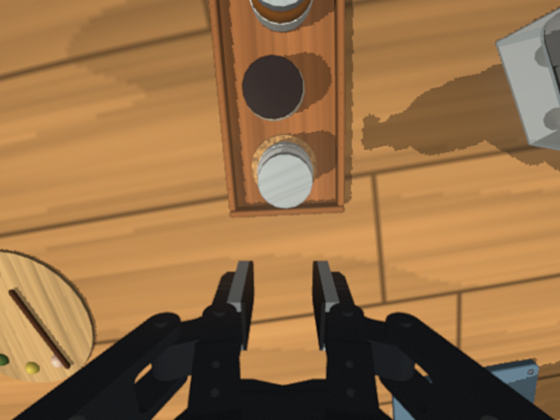

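```bash
python3 - <<'E'
from h import *
import pickle
im=pickle.load(open("w3.pkl","rb")); j=onz(im,285,180,.094); print("jar",j)
y=np.radians(19.24); R2=np.array([[np.cos(y),-np.sin(y)],[np.sin(y),np.cos(y)]]); c=np.array([.520,-.1432])
o=manip.get_obs(); R=np.array(o["tool_rot"])
for p in [(-.055,.085),(-.10,.0)]:
  w=R2@np.array(p)+c; print(w, R.T@np.array([*(w-o["ee_pos"][:2]),0])*10)
E
```

```text
jar [0.4561579  0.20826172 0.094     ]
[ 0.44006224 -0.08107147] [5.04048211e-01 2.88057099e+00 1.51987213e-04]
[ 0.42558535 -0.17615259] [5.22591485e-01 3.84216141e+00 1.33628951e-04]
```

{"op": "step_arm", "data": {
  "motion": [
    [-1, [0.05, 0.3, 0], [0, 0, 0]],
    [-1, [0.1, 0.6, 0], [0, 0, 0]],
    [-1, [0.17, 0.96, 0], [0, 0, 0]]
  ]
}}

```text
t: 8.9
ee_pos: [0.4387, 0.1134, 0.3075]
tool_rot: [[0.986, -0.167, -0.003], [-0.167, -0.986, -0.0], [-0.003, 0.001, -1.0]]
force: [0.7, -0.8, 0.7]
opening: 0.0
gripper_force: 0.0
```

{"op": "step_arm", "data": {
  "motion": [
    [-1, [0.05, 0.3, 0], [0, 0, 0]],
    [-1, [0.1, 0.6, 0], [0, 0, 0]],
    [-1, [0.17, 0.96, 0], [0, 0, 0]]
  ]
}}

```text
t: 9.2
ee_pos: [0.4391, 0.0157, 0.3076]
tool_rot: [[0.986, -0.168, -0.003], [-0.168, -0.986, -0.0], [-0.003, 0.001, -1.0]]
force: [0.9, 0.4, -0.5]
opening: 0.003
gripper_force: 0.0
```

{"op": "step_arm", "data": {
  "motion": [
    [-1, [0.05, 0.3, 0], [0, 0, -0.08]],
    [-1, [0.1, 0.6, 0], [0, 0, -0.16]],
    [-1, [0.17, 0.96, 0], [0, 0, -0.24]],
    [-1, [0.17, 0.96, 0], [0, 0, -0.32]],
    [-1, [0.17, 0.96, 0], [0, 0, -0.32]],
    [-1, [0.17, 0.96, 0], [0, 0, -0.32]]
  ]
}}

```text
t: 9.8
ee_pos: [0.4401, -0.0804, 0.3082]
tool_rot: [[0.946, 0.324, -0.002], [0.324, -0.946, 0.001], [-0.002, -0.001, -1.0]]
force: [0.4, -0.4, -0.6]
opening: -0.001
gripper_force: 0.0
```

```bash
cat > tgt.py <<'E'
from h import *
import sys
def rel(plist,z,c=(.520,-.1432),yaw=19.24):
    y=np.radians(yaw); R2=np.array([[np.cos(y),-np.sin(y)],[np.sin(y),np.cos(y)]])
    o=manip.get_obs(); R=np.array(o["tool_rot"]); print(np.round(o["ee_pos"],4), "yaw",np.degrees(np.arctan2(R[1,0],R[0,0])))
    for p in plist:
        w=np.r_[R2@np.array(p)+np.array(c),z]; print(p,np.round(R.T@(w-o["ee_pos"])*10,2))
E
python3 - <<'E'
from tgt import *
rel([(-.055,.085)],.20)
im=grab("wrist"); import pickle; pickle.dump(im,open("w4.pkl","wb")); cv2.imwrite("pics/w4.png",cv2.resize(im["frame"],(800,600)))
E
```

```text
[ 0.4401 -0.0804  0.3082] yaw 18.902014806020507
(-0.055, 0.085) [-0.    0.01  1.08]
```

View pics/w4.png

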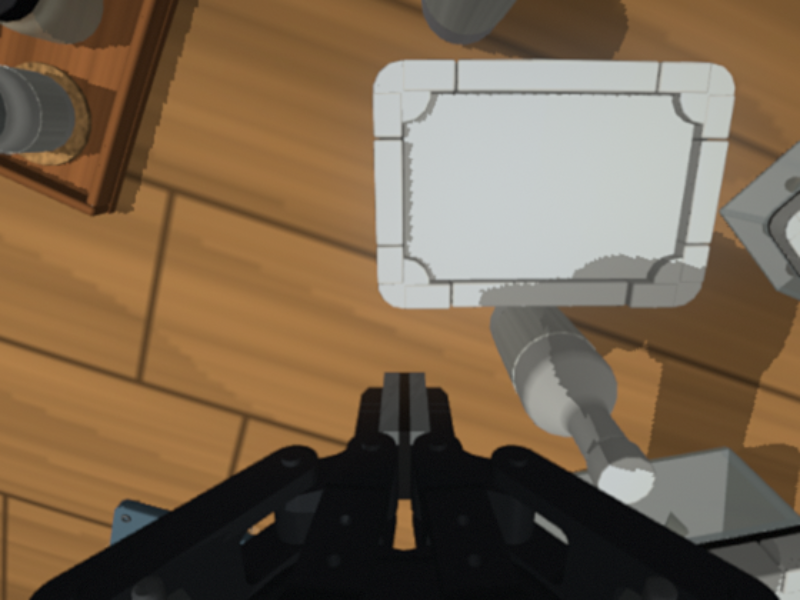

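The lid is clear and the fingers are shut. Edges: far (395,61)–(715,64), near (400,308)–(690,306), left (374,80)–(378,290), right (734,80)–(706,285).

```bash
python3 - <<'E'
from tub import *
from tgt import rel
import pickle
im=pickle.load(open("w4.pkl","rb"))
c,yaw=lidpose(im,[[(395,61),(715,64)],[(400,308),(690,306)],[(374,80),(378,290)],[(734,80),(706,285)]]); print(c,np.degrees(yaw))
rel([(-.055,.085)],.185,c,np.degrees(yaw))
E
```

```text
sides [0.19629473 0.13870772 0.20296674 0.13841198]
[ 0.51934534 -0.14245407] 19.305062896519047
[ 0.4403 -0.0802  0.3085] yaw 18.957354147147075
(-0.055, 0.085) [-0.01  0.    1.23]
```

{"op": "step_arm", "data": {
  "motion": [
    [-1, [0, 0, 0.4], [0, 0, 0]],
    [-1, [0, 0, 0.8], [0, 0, 0]],
    [-1, [0, 0, 1.0], [0, 0, 0]],
    [-1, [0, 0, 1.0], [0, 0, 0]],
    [-1, [0, 0, 1.0], [0, 0, 0]]
  ]
}}

```text
t: 10.35
ee_pos: [0.4409, -0.0803, 0.2096]
tool_rot: [[0.945, 0.327, -0.0], [0.327, -0.945, 0.0], [-0.0, -0.0, -1.0]]
force: [0.2, 1.1, 0.6]
opening: 0.0
gripper_force: 0.0
```

{"op": "step_arm", "data": {
  "motion": [
    [-1, [0, 0, 0.15], [0, 0, 0]],
    [-1, [0, 0, 0.25], [0, 0, 0]],
    [-1, [0, 0, 0.3], [0, 0, 0]],
    [-1, [0, 0, 0.35], [0, 0, 0]],
    [-1, [0, 0, 0.38], [0, 0, 0]],
    [-1, [0, 0, 0.38], [0, 0, 0]],
    [-1, [0, 0, 0.38], [0, 0, 0]]
  ]
}}

```text
t: 11.05
ee_pos: [0.4411, -0.0808, 0.1724]
tool_rot: [[0.945, 0.326, 0.001], [0.326, -0.945, -0.0], [0.001, 0.0, -1.0]]
force: [-3.6, 1.0, 11.1]
opening: -0.005
gripper_force: 5.4
```

{"op": "step_arm", "data": {
  "motion": [
    [-1, [0, 0, 0.02], [0, 0, 0]],
    [-1, [0, 0, 0.04], [0, 0, 0]],
    [-1, [0, 0, 0.05], [0, 0, 0]],
    [-1, [0, 0, 0.05], [0, 0, 0]]
  ]
}}

```text
t: 11.45
ee_pos: [0.441, -0.0803, 0.1709]
tool_rot: [[0.945, 0.327, -0.0], [0.327, -0.945, -0.001], [-0.001, 0.001, -1.0]]
force: [-19.9, 4.7, 69.6]
opening: 0.003
gripper_force: 34.6
```

{"op": "step_arm", "data": {
  "motion": [
    [-1, [0, 0, -0.1], [0, 0, 0]],
    [-1, [0, 0, -0.25], [0, 0, 0]],
    [-1, [0, 0.2, -0.25], [0, 0, 0]],
    [-1, [0, 0.4, -0.25], [0, 0, 0]],
    [-1, [0, 0.4, -0.2], [0, 0, 0]],
    [-1, [0, 0.4, -0.1], [0, 0, 0]],
    [-1, [0, 0.4, -0.05], [0, 0, 0]],
    [-1, [0, 0.4, -0.02], [0, 0, 0]],
    [-1, [0, 0.4, -0.02], [0, 0, 0]],
    [-1, [0, 0.4, -0.02], [0, 0, 0]]
  ]
}}

```text
t: 12.45
ee_pos: [0.4532, -0.1178, 0.1715]
tool_rot: [[0.945, 0.327, -0.002], [0.327, -0.945, -0.001], [-0.002, 0.0, -1.0]]
force: [-16.9, 2.7, 56.0]
opening: 0.0
gripper_force: 28.0
```

{"op": "step_arm", "data": {
  "motion": [
    [-1, [0, 0, -0.1], [0, 0, 0]],
    [-1, [0, 0, -0.25], [0, 0, 0]],
    [-1, [0.3, -0.2, -0.25], [0, 0, 0]],
    [-1, [0.55, -0.45, -0.25], [0, 0, 0]],
    [-1, [0.55, -0.45, -0.2], [0, 0, 0]],
    [-1, [0.55, -0.45, -0.08], [0, 0, 0]],
    [-1, [0.55, -0.45, -0.03], [0, 0, 0]],
    [-1, [0.55, -0.45, 0], [0, 0, 0]],
    [-1, [0.55, -0.45, 0], [0, 0, 0]],
    [-1, [0.55, -0.45, 0], [0, 0, 0]]
  ]
}}

```text
t: 13.45
ee_pos: [0.4917, -0.0561, 0.1716]
tool_rot: [[0.945, 0.327, 0.002], [0.327, -0.945, 0.002], [0.002, -0.001, -1.0]]
force: [-12.4, 10.8, 50.3]
opening: -0.002
gripper_force: 25.8
```

{"op": "step_arm", "data": {
  "motion": [
    [-1, [0, 0, -0.1], [0, 0, 0]],
    [-1, [0, 0, -0.25], [0, 0, 0]],
    [-1, [0.2, 0, -0.25], [0, 0, 0]],
    [-1, [0.42, 0, -0.25], [0, 0, 0]],
    [-1, [0.42, 0, -0.2], [0, 0, 0]],
    [-1, [0.42, 0, -0.08], [0, 0, 0]],
    [-1, [0.42, 0, -0.03], [0, 0, 0]],
    [-1, [0.42, 0, 0], [0, 0, 0]],
    [-1, [0.42, 0, 0], [0, 0, 0]],
    [-1, [0.42, 0, 0], [0, 0, 0]]
  ]
}}

```text
t: 14.45
ee_pos: [0.5308, -0.0446, 0.1715]
tool_rot: [[0.945, 0.326, 0.001], [0.326, -0.945, -0.0], [0.001, 0.001, -1.0]]
force: [-10.5, 1.8, 44.2]
opening: -0.0
gripper_force: 22.2
```

```bash
python3 - <<'E'
from tgt import *
rel([(.042,.092),(0,.0),(.055,-.03)],.190,(.5195,-.1428),19.3)
E
```

```text
[ 0.5308 -0.0446  0.1715] yaw 19.015180853732602
(0.042, 0.092) [-0.01 -0.03 -0.19]
(0, 0.0) [-0.43  0.89 -0.18]
(0.055, -0.03) [ 0.13  1.19 -0.18]
```

{"op": "step_arm", "data": {
  "motion": [
    [-1, [0, 0, -0.1], [0, 0, 0]],
    [-1, [0, 0, -0.25], [0, 0, 0]],
    [-1, [-0.2, 0.3, -0.25], [0, 0, 0]],
    [-1, [-0.2, 0.65, -0.25], [0, 0, 0]],
    [-1, [0, 1.0, -0.25], [0, 0, 0]],
    [-1, [0, 1.0, -0.25], [0, 0, 0]]
  ]
}}

```text
t: 15.05
ee_pos: [0.5642, -0.1447, 0.1922]
tool_rot: [[0.947, 0.32, 0.001], [0.32, -0.947, -0.003], [-0.0, 0.003, -1.0]]
force: [-0.4, 0.1, -0.5]
opening: 0.002
gripper_force: 0.0
```

{"op": "step_arm", "data": {
  "motion": [
    [-1, [0.13, 0.2, 0], [0, 0, 0]],
    [-1, [0.13, 0.2, 0.05], [0, 0, 0]],
    [-1, [0.13, 0.2, 0.15], [0, 0, 0]],
    [-1, [0.13, 0.2, 0.2], [0, 0, 0]],
    [-1, [0.13, 0.2, 0.25], [0, 0, 0]],
    [-1, [0.13, 0.2, 0.25], [0, 0, 0]],
    [-1, [0.13, 0.2, 0.25], [0, 0, 0]]
  ]
}}

```text
t: 15.75
ee_pos: [0.5819, -0.1536, 0.1717]
tool_rot: [[0.945, 0.327, 0.0], [0.327, -0.945, -0.001], [-0.0, 0.001, -1.0]]
force: [-10.6, 1.0, 35.1]
opening: 0.001
gripper_force: 17.5
```

{"op": "step_arm", "data": {
  "motion": [
    [-1, [0, 0, -0.1], [0, 0, 0]],
    [-1, [0, 0, -0.25], [0, 0, 0]],
    [-1, [0, 0.3, -0.25], [0, 0, 0]],
    [-1, [0, 0.55, -0.25], [0, 0, 0]],
    [-1, [0, 0.55, -0.2], [0, 0, 0]],
    [-1, [0, 0.55, -0.08], [0, 0, 0]],
    [-1, [0, 0.55, -0.03], [0, 0, 0]],
    [-1, [0, 0.55, 0], [0, 0, 0]],
    [-1, [0, 0.55, 0], [0, 0, 0]],
    [-1, [0, 0.55, 0], [0, 0, 0]]
  ]
}}

```text
t: 16.75
ee_pos: [0.6007, -0.2055, 0.1717]
tool_rot: [[0.945, 0.327, 0.002], [0.327, -0.945, -0.002], [0.001, 0.002, -1.0]]
force: [-9.1, -0.6, 28.8]
opening: -0.001
gripper_force: 14.6
```

```bash
python3 - <<'E'
from tgt import *
rel([(.055,-.085),(0,-.09),(-.055,-.085)],.1715,(.5195,-.1428),19.3)
E
```

```text
[ 0.6007 -0.2055  0.1717] yaw 19.106692197503993
(0.055, -0.085) [-0.01 -0.01  0.  ]
(0, -0.09) [-0.56  0.04  0.  ]
(-0.055, -0.085) [-1.11 -0.01  0.  ]
```

{"op": "step_arm", "data": {
  "motion": [
    [-1, [0, 0, -0.1], [0, 0, 0]],
    [-1, [0, 0, -0.25], [0, 0, 0]],
    [-1, [-0.3, 0.04, -0.25], [0, 0, 0]],
    [-1, [-0.56, 0.04, -0.25], [0, 0, 0]],
    [-1, [-0.56, 0.04, -0.2], [0, 0, 0]],
    [-1, [-0.56, 0.04, -0.08], [0, 0, 0]],
    [-1, [-0.56, 0.04, -0.03], [0, 0, 0]],
    [-1, [-0.56, 0.04, 0.01], [0, 0, 0]],
    [-1, [-0.56, 0.04, 0.01], [0, 0, 0]],
    [-1, [-0.56, 0.04, 0.01], [0, 0, 0]]
  ]
}}

```text
t: 17.75
ee_pos: [0.5499, -0.2279, 0.1715]
tool_rot: [[0.945, 0.327, 0.001], [0.327, -0.945, -0.002], [0.0, 0.002, -1.0]]
force: [-14.1, 1.7, 43.4]
opening: -0.001
gripper_force: 21.5
```

{"op": "step_arm", "data": {
  "motion": [
    [-1, [0, 0, -0.1], [0, 0, 0]],
    [-1, [0, 0, -0.25], [0, 0, 0]],
    [-1, [-0.3, -0.02, -0.25], [0, 0, 0]],
    [-1, [-0.55, -0.02, -0.25], [0, 0, 0]],
    [-1, [-0.55, -0.02, -0.2], [0, 0, 0]],
    [-1, [-0.55, -0.02, -0.08], [0, 0, 0]],
    [-1, [-0.55, -0.02, -0.03], [0, 0, 0]],
    [-1, [-0.55, -0.02, 0], [0, 0, 0]],
    [-1, [-0.55, -0.02, 0], [0, 0, 0]],
    [-1, [-0.55, -0.02, 0], [0, 0, 0]]
  ]
}}

```text
t: 18.75
ee_pos: [0.4976, -0.2446, 0.1712]
tool_rot: [[0.945, 0.327, 0.001], [0.327, -0.945, -0.002], [0.001, 0.003, -1.0]]
force: [-14.3, 1.0, 46.1]
opening: -0.003
gripper_force: 23.0
```

{"op": "step_arm", "data": {
  "motion": [
    [-1, [0, 0, -0.2], [0, 0, 0]],
    [-1, [0, 0, -0.6], [0, 0, 0]],
    [-1, [0, 0, -1], [0, 0, 0]],
    [-1, [0, 0, -1], [0, 0, 0]]
  ]
}}

```text
t: 19.15
ee_pos: [0.5, -0.2438, 0.2718]
tool_rot: [[0.945, 0.328, 0.009], [0.328, -0.945, -0.003], [0.008, 0.006, -1.0]]
force: [1.4, 0.2, 0.3]
opening: -0.001
gripper_force: 0.0
```

{"op": "step_arm", "data": {
  "motion": [
    [-1, [-0.4, -0.1, -0.4], [0, 0, 0]],
    [-1, [-0.8, -0.3, -0.8], [0, 0, 0]],
    [-1, [-0.8, -0.3, -0.8], [0, 0, 0]],
    [-1, [-0.8, -0.3, -0.8], [0, 0, 0]]
  ]
}}

```text
t: 19.55
ee_pos: [0.4107, -0.2416, 0.3483]
tool_rot: [[0.945, 0.326, 0.002], [0.326, -0.945, -0.001], [0.001, 0.002, -1.0]]
force: [0.1, 0.2, -0.2]
opening: 0.0
gripper_force: 0.0
```

```bash
python3 - <<'E'
from h import *
W=grab("wrist"); S=grab("side")
cv2.imwrite("pics/fin.png",np.hstack([cv2.resize(W["frame"],(400,300)),np.zeros((300,0,3),np.uint8),cv2.resize(S["frame"],(400,300))]))
A=cv2.resize(W["frame"],(800,600)); cv2.imwrite("pics/fw.png",A)
B=S["frame"][100:310,215:415]; cv2.imwrite("pics/fs.png",cv2.resize(B,(570,600),interpolation=cv2.INTER_CUBIC))
print(manip.get_obs()["ee_pos"])
E
```

```text
[ 0.41155559 -0.24104497  0.34650519]
```

View pics/fw.png

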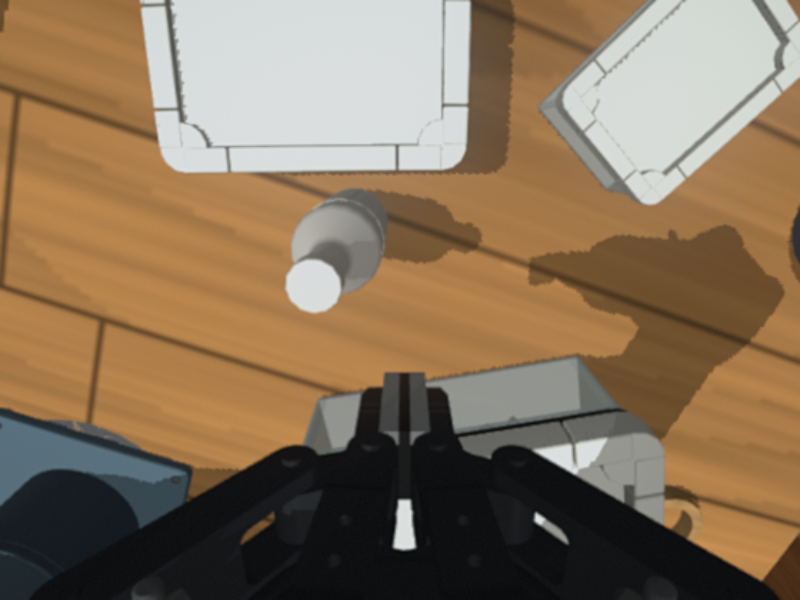

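View pics/fs.png

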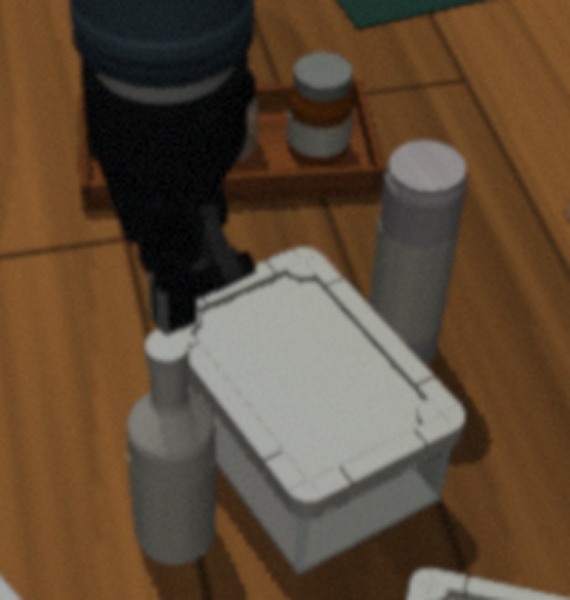

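The wrist view shows the lid's corners level at (185,155) and (450,155), with the bottle standing at (340,240). The side crop shows a flat rim with no dark gasket and the can upright. Every section bottomed out at the same height with over 28 N, so I'll hand the job in.

```bash
python3 -c "
from workcell import manip
print(manip.job_done())"
```

```text
the job is handed in; nothing more can be done
None
```

The job is handed in, result not reported: the glue jar stands upright on the coaster, about 2 mm off centre, and all eight rim sections are pressed down to their stops; the tub, bottle and can look unmoved, and I last saw all the tray jars standing just after placing the glue jar.

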